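# Pack the soup kit and the seasoning kit

## Robot

A 6-joint arm with a two-finger parallel gripper is mounted at the origin on the work surface. World frame = base frame: x ahead of the robot, y to its left, z up, the work surface at z = 0. Lengths are in m, angles in rad, forces in N, time in s.
With the tool pointing down it reaches from about 0.375 to 0.9 m from the base axis. Payload 3.1 kg.
Tool frame: the origin (TCP) lies between the finger pads; the fingertips stand 17 mm ahead of it and the grasp point (between the pads) lies 2 mm behind it; z points along the fingers, y is the line along which they close (so a half turn about z gives the same grasp; the last joint's range is limited). The gripper opens to 85 mm and grips with 20 to 120 N. Pads are 22 mm wide; open, the fingers measure 114 mm over their backs; the gripper's body (76 mm by 85 mm) begins 54 mm behind the grasp point. The pads swing forward as they close: fully open they stand 13 mm farther back than shut.
Start: joints at [-1.306, 0.527, 1.433, -0, 1.181, -0.178], TCP at [0.268, -0.565, 0.248] pointing down, gripper open.
Joint ranges: [-3.08, 3.08], [-0.75, 2.2], [0.22, 2.44], [-1.43, 4.57], [0, 2.65], [-2.85, 2.85]. Speed limits (rad/s): [2.79, 2.79, 3.14, 3.14, 3.14, 3.14].

## Interface

Orientations are given as a unit quaternion [x, y, z, w].
In Python, from station import sense, vision, order gives the robot as it stands.
- The arm moves only by the shell command python3 -m crank 'ROWS' [OPENING] [FORCE]. ROWS is JSON, a list of rows, each an object with "dp": the shift along the world's x, y, z in units of 30 mm (1.0 is 30 mm), a list of three; "angular": the turn, a rotation vector about the world's x, y, z in degrees, a list of three. In form: [{"dp": [dx, dy, dz], "angular": [ax, ay, az]}, ...]. A call has 1 to 20 rows; each row shifts and turns the commanded pose from where the row before left it; what a row does not reach is not made up. A row lasts 1/10 s, in which the tool goes at most 50 mm and 8.59 degrees, less where a joint would pass 70% of its speed; a pose out of reach is approached as far as the arm can. A call is refused whole if a number of a shift passes 1 or a number of a turn 8.59, either way. A call with a gripper value outside its range is refused whole. OPENING is the closure, from 0 (fully open) to 1 (shut), set as the call begins (- or left out, the last holds). The fingers move at their own pace and stop on an object; FORCE is the grip in N (left out, the last holds). Time passes only in rows, so rows that do not move let the fingers close. It gives the time, the measured TCP pose, the force, the opening and the grip force at its end, in the units of the state.
- sense(): the state, without advancing time (a new reading comes with each control period).
- vision.snapshot(name): name is "side" or "top"; returns a dict with "image" (400x640x3 uint8, blue, green, red), "range_z" (400x640 float32, m along the optical axis (not along the pixel's ray), 0 where there is no reading), "mtx" (3x3 intrinsics, pixels), "dist" ([k1, k2, p1, p2, k3] as OpenCV has them; the pictures are not rectified), "pose" (4x4, takes a point from camera to world coordinates). Camera axes: x right, y down, z forward; pixel columns grow to the right and rows downward; lengths in m; the calibration is good to about 2 mm. A picture is of the moment at which its call begins.
- order.sign_off(): hands the job in; it is judged then, once.
The state is a dict: "t": time; "q": joint angles; "qd": joint speeds; "tau": joint torques, N m; "tcp_pos": TCP position; "tool_rot": TCP orientation; "force": force on the tool from outside, world axes, zero at the start; "ft_torque": the same for the moment, N m; "finger_gap": opening from 0.0 (shut) to 1.0 (fully open); "gripper_force": force on a finger pad.
Only numpy, scipy, OpenCV 4.12 (cv2) and the standard library are available. Lean on these libraries where they do the work, as an engineer would, in place of code of your own. Each camera call takes 0.05 s, during which the arm holds its last target. There are 200 camera calls.

## Task

Make up two kits from the stock on the green shelf: the lentil jar, the spice tin and the steel scoop go into the white tray with three pockets, the mortar and the short cork-lidded jar into the white tray with two pockets. Any pocket of the right tray will do, one thing to a pocket, set down gently so that it stands upright and flat on the pocket's floor (the scoop's handle may stick out over the edge). Leave the sugar jar and the tea carton standing where they are.

Things in the scene. Friction and masses are not known exactly. Their poses are not given: they have to be found in the camera images.
- lentil_jar: Closed clear glass jar of red-brown lentils with a flat steel lid: upright cylinder 56 mm in diameter, 85 mm high (lid the top 16 mm, 55 mm in diameter). Origin: centre of its underside; z up along its axis.
- short_jar: Closed short glass jar of dark peppercorns with a cork lid: upright cylinder 52 mm in diameter, 55 mm high (lid the top 14 mm, 51 mm in diameter). Origin: centre of its underside; z up.
- spice_tin: Closed plain steel spice tin, rectangular: 60 mm along its own x, 40 mm along its own y, 64 mm high. Origin: centre of its underside; z up.
- mortar: Small white ceramic mortar (empty open bowl without pestle): foot 46 mm in diameter, widening to 58 mm at 18 mm height and 60 mm at the rim, 50 mm high, wall 7 mm. Origin: centre of its underside; z up.
- scoop: Small steel ladle-like scoop standing on its flat bottom: empty open cylindrical cup 50 mm in diameter, 40 mm high, wall 3 mm. One round handle, 7 mm thick, leaves the cup at its own +x, 34 mm up, and rises outward to a tip 63 mm from the cup's axis, 57 mm up: it passes over the tray walls, but could foul a thing in the next pocket. Origin: centre of the cup's underside; z up.
- sugar_jar: Bystander, stays put: wide glass jar of white sugar with a wooden lid, 72 mm in diameter, 80 mm high. Loose. Origin: centre of its underside.
- tea_carton: Bystander, stays put: brown cardboard carton, 70 mm (own x) x 45 mm (own y) x 80 mm high. Loose. Origin: centre of its underside.
- tray3: Fixed white tray, 256 mm long (its own x) x 88 mm wide (its own y) x 19 mm high, with three pockets in a row along its x. Walls, dividers and floor 4 mm thick; each pocket 80 x 80 mm inside and 15 mm deep. Pocket centres lie on its x axis at -84, 0 and +84 mm. Origin: centre of its underside; z up. Left or right of the stock. The soup kit goes here.
- tray2: Fixed white tray, 172 mm long (its own x) x 88 mm wide (its own y) x 19 mm high, with two pockets in a row along its x. Walls, dividers and floor 4 mm thick; each pocket 80 x 80 mm inside and 15 mm deep. Pocket centres lie on its x axis at -42 and +42 mm. Origin: centre of its underside; z up. Left or right of the stock. The seasoning kit goes here.
Things that resemble listed ones, but are neither listed nor needed, are in the scene too. Leave any pink or purple look-alike of the spice_tin alone. What is shaped like the short_jar but blue or pink is not meant.

How it is judged:
At the end, for the whole second after the job is handed in: Lentil jar, tin and scoop in the three-pocket tray, mortar and short jar in the two-pocket tray: origin within the outline and under 8 mm above the tray's underside (pocket floor: 4 mm), tilt under 0.12 rad, at rest. Sugar jar and carton upright (0.12 rad), within 20 mm of their start (x of lentil_jar in the frame of tray3 between -0.128 and 0.128 m and y of lentil_jar in the frame of tray3 between -0.044 and 0.044 m and z of lentil_jar in the frame of tray3 between 0 and 0.008 m and angle between each of lentil_jar, spice_tin, scoop, mortar, short_jar, sugar_jar, tea_carton's own z axis and vertical below 0.12 rad and linear speed of each of lentil_jar, spice_tin, scoop, mortar, short_jar below 0.02 m/s and angular speed of each of lentil_jar, spice_tin, scoop, mortar, short_jar below 0.2 rad/s and x of spice_tin in the frame of tray3 between -0.128 and 0.128 m and y of spice_tin in the frame of tray3 between -0.044 and 0.044 m and z of spice_tin in the frame of tray3 between 0 and 0.008 m and x of scoop in the frame of tray3 between -0.128 and 0.128 m and y of scoop in the frame of tray3 between -0.044 and 0.044 m and z of scoop in the frame of tray3 between 0 and 0.008 m and x of mortar in the frame of tray2 between -0.086 and 0.086 m and y of mortar in the frame of tray2 between -0.044 and 0.044 m and z of mortar in the frame of tray2 between 0 and 0.008 m and x of short_jar in the frame of tray2 between -0.086 and 0.086 m and y of short_jar in the frame of tray2 between -0.044 and 0.044 m and z of short_jar in the frame of tray2 between 0 and 0.008 m and distance of each of sugar_jar, tea_carton from where it was at the start of the episode below 0.02 m); the robot touches nothing.
It fails at once if the sugar jar is shifted by more than 20 mm or tipped (distance of sugar_jar from where it was at the start of the episode above 0.02 m or angle between sugar_jar's own z axis and vertical above 0.2 rad).
It fails at once if the tea carton is shifted by more than 20 mm or tipped (distance of tea_carton from where it was at the start of the episode above 0.02 m or angle between tea_carton's own z axis and vertical above 0.2 rad).
It fails at once if the lentil jar is dropped or knocked hard onto its tray (over 60 N) (contact force between lentil_jar and tray3 above 60 N).
It fails at once if the short jar is dropped or knocked hard onto its tray (over 60 N) (contact force between short_jar and tray2 above 60 N).
It fails at once if the mortar is dropped or knocked hard onto its tray (over 60 N) (contact force between mortar and tray2 above 60 N).
It also fails if it takes over 128 s, if anything falls off the work surface, if the arm or the gripper's body presses on something with over 40 N, if the wrist force passes 120 N, or if a joint passes its speed limit or range.

## Working session

There is one attempt and no reset: what is moved stays moved. The work goes in short steps, Python scripts to look and compute and a shell command to move; the robot and the scene stay as the last step left them, time stands still between calls to the robot, and variables do not carry over. Pictures are saved under pics/ and viewed, at most 14 in all, crops included, and the job is handed in when it is done.

```bash
ls; mkdir -p pics; cat > h.py <<'E'
import numpy as np, cv2
from station import sense, vision, order
def snap(n, png=None):
    s=vision.snapshot(n)
    if png: cv2.imwrite('pics/'+png,s['image'])
    np.savez('/tmp/'+n+'.npz',**s)
    return s
def load(n): return dict(np.load('/tmp/'+n+'.npz'))
def cloud(s):
    d=s['range_z']; v,u=np.mgrid[:400,:640]
    p=cv2.undistortPoints(np.stack([u,v],-1).reshape(-1,1,2).astype(np.float64),s['mtx'],s['dist']).reshape(400,640,2)
    P=np.dstack([p[...,0]*d,p[...,1]*d,d])
    W=P@s['pose'][:3,:3].T+s['pose'][:3,3]
    W[d==0]=np.nan
    return W
E
python3 - <<'E'
from h import *
for n in('top','side'):
    s=snap(n,n+'0.png'); print(n,s['pose'].round(3).tolist())
st=sense(); print(st)
E
```

```text
pics
top [[-0.015, -0.995, 0.099, 0.41], [-1.0, 0.015, -0.004, -0.013], [0.002, -0.099, -0.995, 1.352], [0.0, 0.0, 0.0, 1.0]]
side [[-0.938, -0.231, 0.259, 0.301], [-0.347, 0.624, -0.7, 0.597], [-0.0, -0.747, -0.665, 0.614], [0.0, 0.0, 0.0, 1.0]]
{'t': 0.1, 'q': array([-1.30649088e+00,  5.28381743e-01,  1.43379980e+00, -3.86586432e-07,
        1.18137636e+00, -1.78513820e-01]), 'qd': array([-0.0007041 , -0.00175762, -0.00187497,  0.00041139,  0.00159056,
        0.0006548 ]), 'tau': array([-1.64204089e-04, -4.43304706e+01, -1.78587949e+01, -1.89303373e-04,
        3.93427021e-03, -2.83220129e-05]), 'tcp_pos': array([ 0.26766022, -0.56410283,  0.24741803]), 'tool_rot': array([ 9.75588369e-01,  2.19605027e-01, -4.23159467e-05, -9.81708551e-04]), 'force': array([-0.47972085,  0.23165192,  0.45700811]), 'ft_torque': array([ 0.04969339, -0.03348932,  0.01626185]), 'gripper_force': 0.0, 'finger_gap': 0.9941458902211004}
```

View pics/top0.png

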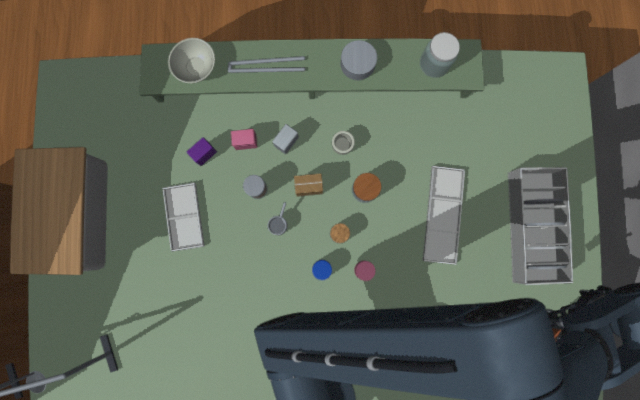

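View pics/side0.png

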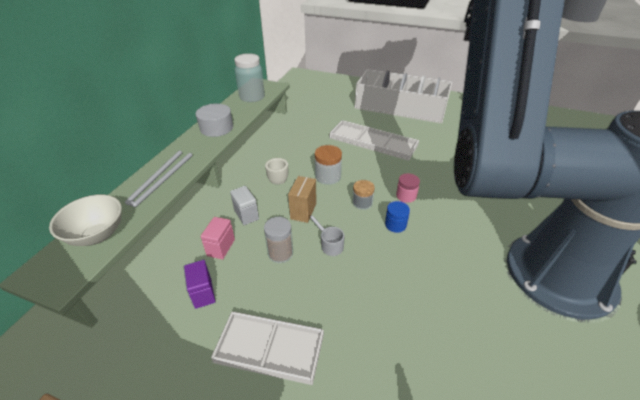

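The top view shows the lentil jar (255,187), tin (285,139), mortar (343,142), scoop (278,226) with its handle toward (284,204), short jar (340,233), sugar (368,187), carton (309,185), tray2 (183,216) and tray3 (444,214). The blue, pink and purple things are look-alikes.

```bash
cat > m.py <<'E'
from h import *
s=load('top'); W=cloud(s)
s2=load('side'); W2=cloud(s2)
W2=W2.reshape(-1,3)
px=dict(lentil=(255,187,.085,.06),tin=(285,139,.064,.07),mortar=(343,142,.05,.06),scoop=(278,226,.04,.05),short=(340,233,.055,.052),sugar=(368,187,.08,.072),carton=(309,185,.08,.08),blue=(322,270,.055,.05),pinkj=(365,270,.055,.05),pinkt=(244,139,.064,.07),purp=(201,151,.064,.07))
for k,(u,v,h,w) in px.items():
    w0=W[v-20:v+21,u-20:u+21].reshape(-1,3)
    c0=W[v,u]
    c=c0[:2].copy()
    for A,n in((w0,'top'),(W2,'side')):
        m=(np.abs(A[:,2]-h)<.006)&(np.hypot(*(A[:,:2]-c0[:2]).T)<.055)
        a=A[m]
        if len(a)<8: print(k,n,len(a),c0.round(3)); continue
        if k in('lentil','mortar','scoop','short','sugar','blue','pinkj'):
            cc,r=cv2.minEnclosingCircle((a[:,:2]*1000).astype(np.float32)); e=(np.array(cc).round(1),round(2*r,1))
        else:
            r=cv2.minAreaRect((a[:,:2]*1000).astype(np.float32)); e=tuple(np.round(x,1) for x in r)
        print(k,n,len(a),np.median(a[:,2]).round(4),e)
m=(W2[:,2]>.045)&(W2[:,2]<.062)
# handle
sc=W[226,278]
for A in(W.reshape(-1,3),W2):
    a=A[(np.hypot(*(A[:,:2]-sc[:2]).T)<.075)&(A[:,2]>.044)&(A[:,2]<.065)]
    print('handle',a.round(3)[:25].tolist())
for k,(u,v,du,dv) in dict(tray2=(183,216,26,42),tray3=(444,214,28,58)).items():
    for n,A in(('top',W[v-dv:v+dv,u-du:u+du].reshape(-1,3)),('side',W2)):
        c=W[v,u,:2]
        a=A[(np.abs(A[:,2]-.018)<.005)&(np.hypot(*(A[:,:2]-c).T)<.16)]
        if n=='side':
            pass
        r=cv2.minAreaRect((a[:,:2]*1000).astype(np.float32)); print(k,n,len(a),r)
a=W[W[...,2]<.01]; print(np.median(a[:,2]))
for p in [(450,100),(100,300),(260,300),(440,180),(440,240)]: print(p,W[p[1],p[0]].round(3))
E
python3 m.py
```

```text
lentil top 346 0.0836 (array([564.7, 149.8]), 54.5)
lentil side 448 0.0839 (array([563.3, 150. ]), 55.1)
tin top 341 0.0637 (array([692.4,  70.8]), array([40.7, 60. ]), np.float64(51.4))
tin side 332 0.0638 (array([691.1,  71.6]), array([40.5, 61.8]), np.float64(51.7))
mortar top 164 0.0482 (array([680.6, -81. ]), 59.6)
mortar side 152 0.0484 (array([679.4, -79.8]), 60.1)
scoop top 88 0.0396 (array([475.3,  90.5]), 71.9)
scoop side 157 0.0383 (array([475.9,  91.7]), 73.0)
short top 291 0.0536 (array([441.3, -67.4]), 50.5)
short side 254 0.0539 (array([441.7, -66. ]), 52.6)
sugar top 582 0.0788 (array([ 558.1, -137.9]), 71.4)
sugar side 371 0.0789 (array([ 556.7, -136.4]), 72.7)
carton top 476 0.0789 (array([567.9,  11.4]), array([45.6, 69.9]), np.float64(4.1))
carton side 426 0.0789 (array([567.7,  11.5]), array([45.3, 71.6]), np.float64(4.9))
blue top 284 0.0536 (array([348.7, -19.7]), 50.4)
blue side 299 0.0539 (array([348.7, -19.1]), 51.3)
pinkj top 287 0.0538 (array([ 346.2, -131.1]), 51.2)
pinkj side 237 0.054 (array([ 343.5, -130.3]), 52.2)
pinkt top 335 0.0634 (array([694.1, 1
[... 1395 characters left out ...]
79, 0.05], [0.506, 0.077, 0.049], [0.51, 0.08, 0.047]]
tray2 top 335 ((491.7685546875, 348.54296875), (171.75711059570312, 89.50247192382812), 8.606853485107422)
tray2 side 1087 ((525.5072631835938, 348.5730895996094), (112.78894805908203, 253.0152130126953), 89.45970916748047)
tray3 top 484 ((487.11041259765625, -348.894775390625), (91.88907623291016, 256.0344543457031), 82.39564514160156)
tray3 side 413 ((486.13409423828125, -349.1530456542969), (94.54879760742188, 256.0367126464844), 82.59313201904297)
-0.0025321561385187596
(450, 100) [ 0.804 -0.383  0.002]
(100, 300) [ 0.268  0.584 -0.005]
(260, 300) [0.269 0.143 0.002]
(440, 180) [ 0.581 -0.345 -0.   ]
(440, 240) [ 0.419 -0.339  0.002]
```

```bash
cat >> h.py <<'E'
from scipy.spatial.transform import Rotation as R
def go(x,y,z,psi):
    st=sense(); r=R.from_quat(st['tool_rot']).as_matrix(); p=np.degrees(np.arctan2(r[1,1],r[0,1]))
    print('tcp',st['tcp_pos'].round(4),'psi',p.round(2),'tilt z',r[:,2].round(4),'t',round(st['t'],2))
    print('units',((np.array([x,y,z])-st['tcp_pos'])/.03).round(2),'turn',round((psi-p+180)%360-180,2))
E
python3 - <<'E'
from h import *
from scipy.optimize import least_squares
for n in('top','side'):
    A=cloud(load(n)).reshape(-1,3); c=np.array([.4625,.0935]); u=np.array([.946,-.325])
    d=A[:,:2]-c
    a=A[(np.hypot(*d.T)<.04)&(d@u<.018)&(abs(A[:,2]-.0385)<.004)]
    f=least_squares(lambda p:np.hypot(*(a[:,:2]-p[:2]).T)-.0235,c,loss='soft_l1',f_scale=.002).x
    h=A[(np.hypot(*d.T)<.08)&(A[:,2]>.045)&(A[:,2]<.07)&(d@u>.03)]
    print(n,len(a),f,'tip',h[:,:2].mean(0),np.degrees(np.arctan2(*(h[:,:2].mean(0)-f)[::-1])), max((h[:,:2]-f)@u))
go(.4625,.0935,.15,-109)
E
```

```text
top 48 [0.46466824 0.09486043] tip [0.51293143 0.07588881] -21.45913822427889 0.06316619814069023
side 91 [0.46415535 0.09522937] tip [0.51175874 0.07705852] -20.892526000897195 0.06070742586201254
tcp [ 0.2677 -0.5641  0.2474] psi -64.63 tilt z [-5.0e-04  1.9e-03 -1.0e+00] t 0.1
units [ 6.49 21.92 -3.25] turn -44.37
```

```bash
python3 -m crank '[{"dp":[0.1,0.5,0],"angular":[0,0,-2.3]},{"dp":[0.3,0.9,0],"angular":[0,0,-2.3]},{"dp":[0.3,1,0],"angular":[0,0,-2.3]},{"dp":[0.3,1,0],"angular":[0,0,-2.3]},{"dp":[0.3,1,0],"angular":[0,0,-2.3]},{"dp":[0.3,1,0],"angular":[0,0,-2.3]},{"dp":[0.3,1,0],"angular":[0,0,-2.3]},{"dp":[0.3,1,0],"angular":[0,0,-2.3]},{"dp":[0.3,1,0],"angular":[0,0,-2.3]},{"dp":[0.3,1,0],"angular":[0,0,-2.3]},{"dp":[0.3,1,0],"angular":[0,0,-2.3]},{"dp":[0.3,1,0],"angular":[0,0,-2.3]},{"dp":[0.3,1,0],"angular":[0,0,-2.3]},{"dp":[0.3,1,0],"angular":[0,0,-2.3]},{"dp":[0.3,1,0],"angular":[0,0,-2.3]},{"dp":[0.3,1,0],"angular":[0,0,-2.3]},{"dp":[0.3,1,0],"angular":[0,0,-2.3]},{"dp":[0.3,1,0],"angular":[0,0,-2.3]},{"dp":[0.3,1,0],"angular":[0,0,-2.3]},{"dp":[0.3,1,0],"angular":[0,0,-2.3]}]' 0 && python3 -m crank '[{"dp":[0.5,0.9,-0.5]},{"dp":[0.3,0.6,-0.5]},{"dp":[0.2,0.4,-0.5]},{"dp":[0,0,0]},{"dp":[0,0,0]}]'
python3 -c "
from h import *
go(.4644,.095,.034,-111.2)"
```

```text
t: 2.1
tcp_pos: [0.4418, 0.0187, 0.2481]
tool_rot: [0.984, -0.18, -0.0, 0.0]
force: [0.1, 0.5, -0.1]
finger_gap: 0.999
gripper_force: 0.0
tcp [0.4418 0.0187 0.2481] psi -110.72 tilt z [-5.e-04  0.e+00 -1.e+00] t 2.1
units [ 0.75  2.54 -7.14] turn -0.48validation failed for argument at $[0]...
```

```bash
python3 -m crank '[{"dp":[0.3,0.9,-0.5],"angular":[0,0,-0.5]},{"dp":[0.25,0.8,-0.8],"angular":[0,0,0]},{"dp":[0.15,0.6,-1],"angular":[0,0,0]},{"dp":[0.05,0.24,-1],"angular":[0,0,0]},{"dp":[0,0,-0.6],"angular":[0,0,0]},{"dp":[0,0,0],"angular":[0,0,0]}]'
python3 -c "
from h import *
go(.4644,.095,.034,-111.2)
snap('side','side1.png')"
```

```text
t: 2.7
tcp_pos: [0.4623, 0.0939, 0.129]
tool_rot: [0.983, -0.183, -0.003, 0.0]
force: [0.5, 0.7, -0.1]
finger_gap: 1.002
gripper_force: 0.0
tcp [0.4623 0.0939 0.129 ] psi -111.08 tilt z [-6.4e-03  2.0e-04 -1.0e+00] t 2.7
units [ 0.07  0.04 -3.17] turn -0.12
```

View pics/side1.png

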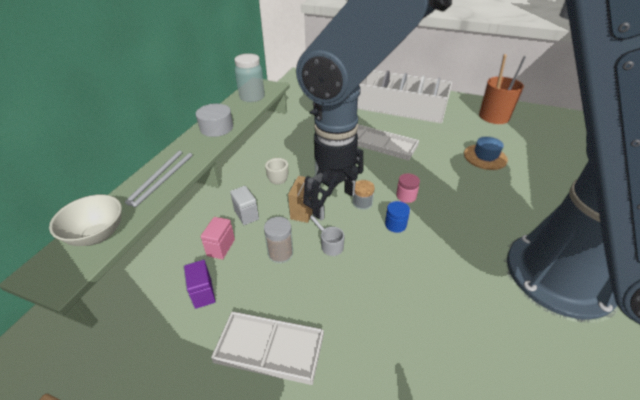

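The gripper hangs above the scoop (332,240), fingertips near (318,212) and (352,192), clear of the carton and jars. Descending and gripping.

```bash
python3 -m crank '[{"dp":[0.07,0.04,-0.7],"angular":[0,-0.3,0]},{"dp":[0,0,-0.9],"angular":[0,0,0]},{"dp":[0,0,-0.9],"angular":[0,0,0]},{"dp":[0,0,-0.5],"angular":[0,0,0]},{"dp":[0,0,-0.17],"angular":[0,0,0]},{"dp":[0,0,0],"angular":[0,0,0]}]' && python3 -m crank '[{"dp":[0,0,0],"angular":[0,0,0]},{"dp":[0,0,0],"angular":[0,0,0]},{"dp":[0,0,0],"angular":[0,0,0]},{"dp":[0,0,0],"angular":[0,0,0]},{"dp":[0,0,0],"angular":[0,0,0]},{"dp":[0,0,0],"angular":[0,0,0]},{"dp":[0,0,0],"angular":[0,0,0]},{"dp":[0,0,0],"angular":[0,0,0]}]' 1 35
python3 -c "
from h import *
go(.4644,.095,.034,-111.2)
snap('side')
s=load('side'); cv2.imwrite('pics/s2.png',cv2.resize(s['image'][140:300,240:440],None,fx=3,fy=3))"
```

```text
t: 3.35
tcp_pos: [0.467, 0.0945, 0.0366]
tool_rot: [0.983, -0.184, 0.003, -0.001]
force: [-0.3, -0.2, 0.1]
finger_gap: 0.997
gripper_force: 0.0
t: 4.15
tcp_pos: [0.4671, 0.0947, 0.0376]
tool_rot: [0.983, -0.183, 0.004, -0.001]
force: [-0.4, -0.1, 6.9]
finger_gap: 0.578
gripper_force: 35.0
tcp [0.4671 0.0947 0.0376] psi -111.12 tilt z [ 7.7e-03 -1.0e-04 -1.0e+00] t 4.15
units [-0.09  0.01 -0.12] turn -0.08
```

View pics/s2.png

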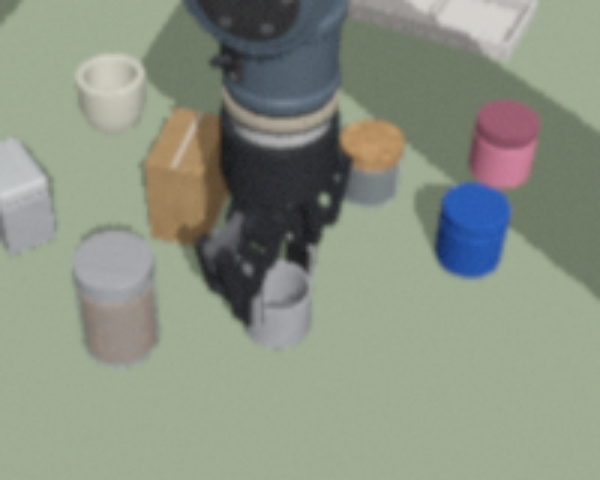

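Fingers hold the cup (gap 49 mm = cup diameter). Lift and carry to the far pocket of tray3.

```bash
python3 -m crank '[{"dp":[0,0,0.3],"angular":[0,0.3,0]},{"dp":[0,0,0.7],"angular":[0,0,0]},{"dp":[0,0,1],"angular":[0,0,0]},{"dp":[0,0,1],"angular":[0,0,0]},{"dp":[0.1,-0.4,1],"angular":[0,0,0]},{"dp":[0.2,-0.7,0.6],"angular":[0,0,1]},{"dp":[0.2,-1,0.2],"angular":[0,0,1]},{"dp":[0.2,-1,0],"angular":[0,0,1]},{"dp":[0.2,-1,0],"angular":[0,0,1]},{"dp":[0.2,-1,0],"angular":[0,0,1]},{"dp":[0.2,-1,0],"angular":[0,0,1]},{"dp":[0.2,-1,0],"angular":[0,0,1]},{"dp":[0.2,-1,0],"angular":[0,0,1]},{"dp":[0.2,-1,0],"angular":[0,0,1]},{"dp":[0.2,-1,0],"angular":[0,0,1]},{"dp":[0.2,-1,0],"angular":[0,0,1]},{"dp":[0.2,-1,0],"angular":[0,0,1]},{"dp":[0.2,-1,0],"angular":[0,0,1]},{"dp":[0.2,-1,0],"angular":[0,0,0.5]},{"dp":[0.2,-0.7,0],"angular":[0,0,0]}]' && python3 -m crank '[{"dp":[0.2,-0.3,-0.3],"angular":[0,0,0]},{"dp":[0.2,0,-0.6],"angular":[0,0,0]},{"dp":[0,0,-0.5],"angular":[0,0,0]},{"dp":[0,0,0],"angular":[0,0,0]}]'
python3 -c "
from h import *
go(.570,-.360,.0416,-97.6)"
```

```text
t: 6.2
tcp_pos: [0.5592, -0.3512, 0.1809]
tool_rot: [0.998, -0.067, 0.0, 0.0]
force: [0.4, -0.0, -1.4]
finger_gap: 0.578
gripper_force: 36.5
t: 6.6
tcp_pos: [0.5691, -0.3547, 0.1339]
tool_rot: [0.998, -0.066, -0.004, -0.003]
force: [0.3, 0.7, -1.1]
finger_gap: 0.576
gripper_force: 36.5
tcp [ 0.5691 -0.3547  0.1339] psi -97.55 tilt z [-0.0072  0.0066 -1.    ] t 6.6
units [ 0.03 -0.18 -3.08] turn -0.05
```

```bash
python3 -m crank '[{"dp":[0.03,-0.18,-0.5],"angular":[0,0,0]},{"dp":[0,0,-0.8],"angular":[0,0,0]},{"dp":[0,0,-0.8],"angular":[0,0,0]},{"dp":[0,0,-0.4],"angular":[0,0,0]},{"dp":[0,0,-0.2],"angular":[0,0,0]},{"dp":[0,0,0],"angular":[0,0,0]}]'
python3 -c "
from h import *
go(.570,-.360,.0416,-97.6); snap('side')
s=load('side'); cv2.imwrite('pics/s3.png',cv2.resize(s['image'][80:200,280:440],None,fx=4,fy=4))"
```

```text
t: 7.2
tcp_pos: [0.5721, -0.3634, 0.0565]
tool_rot: [0.998, -0.066, -0.0, -0.0]
force: [0.6, 0.3, -1.0]
finger_gap: 0.575
gripper_force: 36.5
tcp [ 0.5721 -0.3634  0.0565] psi -97.62 tilt z [-8.e-04  8.e-04 -1.e+00] t 7.2
units [-0.07  0.11 -0.5 ] turn 0.02
```

View pics/s3.png

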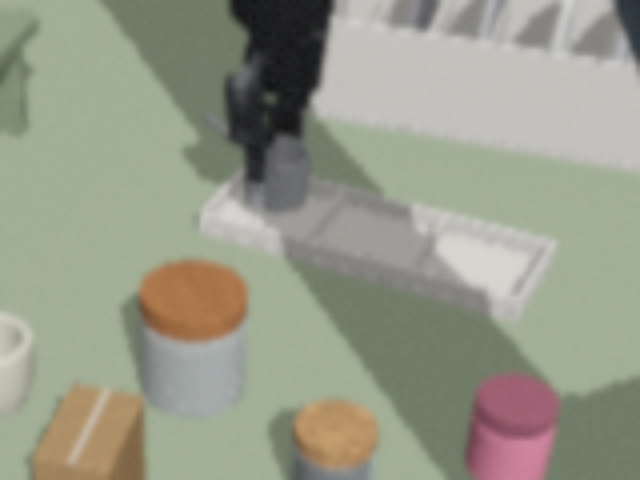

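Scoop hangs over the far pocket, handle pointing outward. Lower and release.

```bash
python3 -m crank '[{"dp":[-0.05,0.1,-0.15],"angular":[0,0,0]},{"dp":[0,0,-0.15],"angular":[0,0,0]},{"dp":[0,0,-0.1],"angular":[0,0,0]},{"dp":[0,0,-0.06],"angular":[0,0,0]},{"dp":[0,0,0],"angular":[0,0,0]},{"dp":[0,0,0],"angular":[0,0,0]}]'
python3 -c "
from h import *
go(.570,-.360,.0416,-97.6)"
```

```text
t: 7.85
tcp_pos: [0.5709, -0.3608, 0.0434]
tool_rot: [0.998, -0.067, 0.0, 0.0]
force: [-0.4, -0.0, -1.2]
finger_gap: 0.574
gripper_force: 36.5
tcp [ 0.5709 -0.3608  0.0434] psi -97.63 tilt z [ 1.e-04 -1.e-04 -1.e+00] t 7.85
units [-0.03  0.03 -0.06] turn 0.03
```

```bash
python3 -m crank '[{"dp":[0,0,-0.05],"angular":[0,0,0]},{"dp":[0,0,-0.05],"angular":[0,0,0]},{"dp":[0,0,0],"angular":[0,0,0]}]'; python3 -m crank '[{"dp":[0,0,0],"angular":[0,0,0]},{"dp":[0,0,0],"angular":[0,0,0]},{"dp":[0,0,0],"angular":[0,0,0]},{"dp":[0,0,0],"angular":[0,0,0]},{"dp":[0,0,0],"angular":[0,0,0]}]' 0; python3 -m crank '[{"dp":[0,0,0.3],"angular":[0,0,0]},{"dp":[0,0,0.7],"angular":[0,0,0]},{"dp":[0,0,1],"angular":[0,0,0]},{"dp":[0,0,1],"angular":[0,0,0]},{"dp":[0,0,1],"angular":[0,0,0]}]'
python3 -c "
from h import *
go(.692,.071,.05,-128.6)"
```

```text
t: 8.15
tcp_pos: [0.5709, -0.3609, 0.0417]
tool_rot: [0.998, -0.066, 0.0, 0.0]
force: [-2.3, 1.3, 5.9]
finger_gap: 0.577
gripper_force: 37.0
t: 8.65
tcp_pos: [0.5708, -0.3607, 0.0402]
tool_rot: [0.998, -0.067, -0.0, -0.0]
force: [0.8, -0.5, 0.2]
finger_gap: 1.0
gripper_force: 0.0
t: 9.15
tcp_pos: [0.5708, -0.3607, 0.1621]
tool_rot: [0.998, -0.067, 0.0, 0.0]
force: [0.3, 0.0, -0.0]
finger_gap: 0.996
gripper_force: 0.0
tcp [ 0.5708 -0.3607  0.1621] psi -97.63 tilt z [ 2.e-04 -2.e-04 -1.e+00] t 9.15
units [ 4.04 14.39 -3.74] turn -30.97
```

```bash
python3 -m crank '[{"dp":[0.2,0.5,0],"angular":[0,0,-2]},{"dp":[0.3,0.9,0],"angular":[0,0,-2]},{"dp":[0.3,1,0],"angular":[0,0,-2]},{"dp":[0.3,1,0],"angular":[0,0,-2]},{"dp":[0.3,1,0],"angular":[0,0,-2]},{"dp":[0.3,1,0],"angular":[0,0,-2]},{"dp":[0.3,1,0],"angular":[0,0,-2]},{"dp":[0.3,1,0],"angular":[0,0,-2]},{"dp":[0.3,1,0],"angular":[0,0,-2]},{"dp":[0.3,1,0],"angular":[0,0,-2]},{"dp":[0.3,1,0],"angular":[0,0,-2]},{"dp":[0.3,1,0],"angular":[0,0,-2]},{"dp":[0.3,1,0],"angular":[0,0,-2]},{"dp":[0.2,1,0],"angular":[0,0,-2]},{"dp":[0.04,0.7,-0.3],"angular":[0,0,-2]},{"dp":[0,0.29,-0.6],"angular":[0,0,-1]},{"dp":[0,0,-0.4],"angular":[0,0,0]},{"dp":[0,0,0],"angular":[0,0,0]}]'
python3 -c "
from h import *
go(.692,.071,.042,-128.6)"
```

```text
t: 10.95
tcp_pos: [0.6904, 0.0709, 0.1195]
tool_rot: [0.944, -0.33, -0.002, 0.001]
force: [-0.6, 0.4, 0.5]
finger_gap: 0.995
gripper_force: 0.0
tcp [0.6904 0.0709 0.1195] psi -128.58 tilt z [-4.4e-03 -1.0e-04 -1.0e+00] t 10.95
units [ 0.05  0.   -2.58] turn -0.02
```

```bash
python3 -m crank '[{"dp":[0.03,0,-0.6],"angular":[0,0,0]},{"dp":[0,0,-0.9],"angular":[0,0,0]},{"dp":[0,0,-0.7],"angular":[0,0,0]},{"dp":[0,0,-0.35],"angular":[0,0,0]},{"dp":[0,0,0],"angular":[0,0,0]}]'; python3 -m crank '[{"dp":[0,0,0],"angular":[0,0,0]},{"dp":[0,0,0],"angular":[0,0,0]},{"dp":[0,0,0],"angular":[0,0,0]},{"dp":[0,0,0],"angular":[0,0,0]},{"dp":[0,0,0],"angular":[0,0,0]},{"dp":[0,0,0],"angular":[0,0,0]},{"dp":[0,0,0],"angular":[0,0,0]},{"dp":[0,0,0],"angular":[0,0,0]}]' 1 35
python3 -c "
from h import *
go(.4866,-.349,.19,-97.6)"
```

```text
t: 11.45
tcp_pos: [0.6918, 0.0702, 0.0429]
tool_rot: [0.944, -0.331, -0.002, 0.001]
force: [-1.0, 0.0, -0.4]
finger_gap: 0.997
gripper_force: 0.0
t: 12.25
tcp_pos: [0.6939, 0.071, 0.0463]
tool_rot: [0.944, -0.331, 0.001, -0.0]
force: [-0.3, 0.7, 5.3]
finger_gap: 0.464
gripper_force: 37.0
tcp [0.6939 0.071  0.0463] psi -128.62 tilt z [ 2.5e-03 -2.0e-04 -1.0e+00] t 12.25
units [ -6.91 -14.     4.79] turn 31.02
```

```bash
python3 -m crank '[{"dp":[0,0,0.3],"angular":[0,0,0]},{"dp":[0,0,0.7],"angular":[0,0,0]},{"dp":[0,0,1],"angular":[0,0,0]},{"dp":[0,0,1],"angular":[0,0,0]},{"dp":[-0.2,-0.4,0.8],"angular":[0,0,1]},{"dp":[-0.4,-0.8,0.4],"angular":[0,0,2]},{"dp":[-0.5,-1,0],"angular":[0,0,2]},{"dp":[-0.5,-1,0],"angular":[0,0,2]},{"dp":[-0.5,-1,0],"angular":[0,0,2]},{"dp":[-0.5,-1,0],"angular":[0,0,2]},{"dp":[-0.5,-1,0],"angular":[0,0,2]},{"dp":[-0.5,-1,0],"angular":[0,0,2]},{"dp":[-0.5,-1,0],"angular":[0,0,2]},{"dp":[-0.5,-1,0],"angular":[0,0,2]},{"dp":[-0.5,-1,0],"angular":[0,0,2]},{"dp":[-0.5,-1,0],"angular":[0,0,2]},{"dp":[-0.5,-1,0],"angular":[0,0,2]},{"dp":[-0.5,-1,0],"angular":[0,0,3]},{"dp":[-0.2,-0.6,0],"angular":[0,0,3]},{"dp":[-0.1,-0.2,-0.3],"angular":[0,0,2]}]';python3 -m crank '[{"dp":[0,0,-0.6],"angular":[0,0,0]},{"dp":[0,0,-0.6],"angular":[0,0,0]},{"dp":[0,0,-0.3],"angular":[0,0,0]},{"dp":[0,0,0],"angular":[0,0,0]}]'
python3 -c "
from h import *
go(.4866,-.349,.0503,-97.6)"
```

```text
t: 14.25
tcp_pos: [0.4856, -0.3519, 0.163]
tool_rot: [0.999, -0.05, 0.001, 0.001]
force: [0.5, -0.1, 0.1]
finger_gap: 0.466
gripper_force: 36.3
t: 14.65
tcp_pos: [0.4851, -0.348, 0.1155]
tool_rot: [0.999, -0.049, -0.001, -0.001]
force: [0.0, -0.5, -1.0]
finger_gap: 0.462
gripper_force: 36.3
tcp [ 0.4851 -0.348   0.1155] psi -95.62 tilt z [-0.0025  0.0027 -1.    ] t 14.65
units [ 0.05 -0.03 -2.17] turn -1.98
```

```bash
python3 -m crank '[{"dp":[0.05,-0.03,-0.5],"angular":[0,0,-2]},{"dp":[0,0,-0.7],"angular":[0,0,0]},{"dp":[0,0,-0.4],"angular":[0,0,0]},{"dp":[0,0,-0.2],"angular":[0,0,0]},{"dp":[0,0,-0.1],"angular":[0,0,0]},{"dp":[0,0,-0.1],"angular":[0,0,0]},{"dp":[0,0,0],"angular":[0,0,0]}]'
python3 -c "
from h import *
go(.4866,-.349,.0503,-97.6)"
```

```text
t: 15.35
tcp_pos: [0.4876, -0.3501, 0.0572]
tool_rot: [0.998, -0.067, 0.0, 0.0]
force: [0.3, 0.6, -1.3]
finger_gap: 0.46
gripper_force: 36.3
tcp [ 0.4876 -0.3501  0.0572] psi -97.63 tilt z [ 4.e-04 -4.e-04 -1.e+00] t 15.35
units [-0.03  0.04 -0.23] turn 0.03
```

```bash
python3 -m crank '[{"dp":[0,0,-0.08],"angular":[0,0,0]},{"dp":[0,0,-0.06],"angular":[0,0,0]},{"dp":[0,0,-0.06],"angular":[0,0,0]},{"dp":[0,0,-0.05],"angular":[0,0,0]},{"dp":[0,0,0],"angular":[0,0,0]},{"dp":[0,0,0],"angular":[0,0,0]}]'
python3 -c "
from h import *
go(.4866,-.349,.0503,-97.6)"
```

```text
t: 15.95
tcp_pos: [0.4874, -0.35, 0.0503]
tool_rot: [0.998, -0.066, 0.0, 0.0]
force: [-0.3, 0.5, 5.8]
finger_gap: 0.462
gripper_force: 36.9
tcp [ 0.4874 -0.35    0.0503] psi -97.62 tilt z [ 2.e-04 -3.e-04 -1.e+00] t 15.95
units [-0.03  0.03 -0.  ] turn 0.02
```

```bash
python3 -m crank '[{"dp":[0,0,0],"angular":[0,0,0]},{"dp":[0,0,0],"angular":[0,0,0]},{"dp":[0,0,0],"angular":[0,0,0]},{"dp":[0,0,0],"angular":[0,0,0]},{"dp":[0,0,0],"angular":[0,0,0]}]' 0; python3 -m crank '[{"dp":[0,0,0.3],"angular":[0,0,0]},{"dp":[0,0,0.7],"angular":[0,0,0]},{"dp":[0,0,1],"angular":[0,0,0]},{"dp":[0,0,1],"angular":[0,0,0]},{"dp":[0.1,0.3,1],"angular":[0,0,0]},{"dp":[0.1,0.8,0],"angular":[0,0,0]},{"dp":[0.2,1,0],"angular":[0,0,0]},{"dp":[0.2,1,0],"angular":[0,0,0]},{"dp":[0.2,1,0],"angular":[0,0,0]},{"dp":[0.2,1,0],"angular":[0,0,0]},{"dp":[0.2,1,0],"angular":[0,0,0]},{"dp":[0.2,1,0],"angular":[0,0,0]},{"dp":[0.2,1,0],"angular":[0,0,0]},{"dp":[0.2,1,0],"angular":[0,0,0]},{"dp":[0.2,1,0],"angular":[0,0,0]},{"dp":[0.2,1,0],"angular":[0,0,0]},{"dp":[0.2,1,0],"angular":[0,0,0]},{"dp":[0.1,1,0],"angular":[0,0,0]},{"dp":[0,1,0],"angular":[0,0,0]},{"dp":[0,1,0],"angular":[0,0,0]}]';python3 -m crank '[{"dp":[0,0.9,0],"angular":[0,0,0]},{"dp":[0,0.6,-0.2],"angular":[0,0,0]},{"dp":[0,0.1,-0.5],"angular":[0,0,0]},{"dp":[0,0,-0.3],"angular":[0,0,0]},{"dp":[0,0,0],"angular":[0,0,0]}]'
python3 -c "
from h import *
go(.564,.150,.05,-97.6)"
```

```text
t: 16.45
tcp_pos: [0.4874, -0.3498, 0.0493]
tool_rot: [0.998, -0.067, -0.0, -0.0]
force: [0.7, 0.4, 0.2]
finger_gap: 0.999
gripper_force: 0.0
t: 18.45
tcp_pos: [0.5625, 0.1044, 0.1701]
tool_rot: [0.998, -0.067, 0.0, -0.0]
force: [-0.6, 0.8, -0.7]
finger_gap: 1.002
gripper_force: 0.0
t: 18.95
tcp_pos: [0.5614, 0.1509, 0.1384]
tool_rot: [0.998, -0.066, -0.001, 0.0]
force: [-0.3, -0.2, -0.4]
finger_gap: 1.003
gripper_force: 0.0
tcp [0.5614 0.1509 0.1384] psi -97.62 tilt z [-2.9e-03 -4.0e-04 -1.0e+00] t 18.95
units [ 0.09 -0.03 -2.95] turn 0.02
```

```bash
python3 -m crank '[{"dp":[0.06,-0.03,-0.6],"angular":[0,0,0]},{"dp":[0,0,-0.9],"angular":[0,0,0]},{"dp":[0,0,-0.9],"angular":[0,0,0]},{"dp":[0,0,-0.5],"angular":[0,0,0]},{"dp":[0,0,0],"angular":[0,0,0]}]'; python3 -m crank '[{"dp":[0,0,0],"angular":[0,0,0]},{"dp":[0,0,0],"angular":[0,0,0]},{"dp":[0,0,0],"angular":[0,0,0]},{"dp":[0,0,0],"angular":[0,0,0]},{"dp":[0,0,0],"angular":[0,0,0]},{"dp":[0,0,0],"angular":[0,0,0]},{"dp":[0,0,0],"angular":[0,0,0]},{"dp":[0,0,0],"angular":[0,0,0]}]' 1 45
python3 -c "
from h import *
go(.403,-.338,.2,-97.6)"
```

```text
t: 19.45
tcp_pos: [0.5631, 0.1495, 0.0508]
tool_rot: [0.998, -0.067, -0.002, 0.0]
force: [-0.8, 0.2, -0.4]
finger_gap: 1.002
gripper_force: 0.0
t: 20.25
tcp_pos: [0.5655, 0.1502, 0.0541]
tool_rot: [0.998, -0.066, 0.002, -0.0]
force: [0.4, -1.1, 7.2]
finger_gap: 0.642
gripper_force: 48.2
tcp [0.5655 0.1502 0.0541] psi -97.62 tilt z [ 3.4e-03  1.0e-04 -1.0e+00] t 20.25
units [ -5.42 -16.27   4.86] turn 0.02
```

```bash
python3 -m crank '[{"dp":[0,0,0.3],"angular":[0,0,0]},{"dp":[0,0,0.7],"angular":[0,0,0]},{"dp":[0,0,1],"angular":[0,0,0]},{"dp":[0,0,1],"angular":[0,0,0]},{"dp":[-0.1,-0.4,0.9],"angular":[0,0,0]},{"dp":[-0.3,-0.8,0.5],"angular":[0,0,0]},{"dp":[-0.35,-1,0.2],"angular":[0,0,0]},{"dp":[-0.35,-1,0],"angular":[0,0,0]},{"dp":[-0.35,-1,0],"angular":[0,0,0]},{"dp":[-0.35,-1,0],"angular":[0,0,0]},{"dp":[-0.35,-1,0],"angular":[0,0,0]},{"dp":[-0.35,-1,0],"angular":[0,0,0]},{"dp":[-0.35,-1,0],"angular":[0,0,0]},{"dp":[-0.35,-1,0],"angular":[0,0,0]},{"dp":[-0.35,-1,0],"angular":[0,0,0]},{"dp":[-0.35,-1,0],"angular":[0,0,0]},{"dp":[-0.35,-1,0],"angular":[0,0,0]},{"dp":[-0.35,-1,0],"angular":[0,0,0]},{"dp":[-0.35,-1,0],"angular":[0,0,0]},{"dp":[-0.3,-1,0],"angular":[0,0,0]}]';python3 -m crank '[{"dp":[-0.15,-0.7,0],"angular":[0,0,0]},{"dp":[0,-0.37,-0.3],"angular":[0,0,0]},{"dp":[0,0,-0.7],"angular":[0,0,0]},{"dp":[0,0,-0.5],"angular":[0,0,0]},{"dp":[0,0,-0.3],"angular":[0,0,0]},{"dp":[0,0,0],"angular":[0,0,0]}]'
python3 -c "
from h import *
go(.403,-.338,.0581,-97.6)"
```

```text
t: 22.25
tcp_pos: [0.4056, -0.3063, 0.1905]
tool_rot: [0.998, -0.067, -0.0, -0.001]
force: [1.1, -0.6, -1.5]
finger_gap: 0.643
gripper_force: 48.2
t: 22.85
tcp_pos: [0.4016, -0.3363, 0.1349]
tool_rot: [0.998, -0.066, -0.001, -0.002]
force: [-0.1, 0.3, -2.2]
finger_gap: 0.64
gripper_force: 48.2
tcp [ 0.4016 -0.3363  0.1349] psi -97.6 tilt z [-0.0024  0.0035 -1.    ] t 22.85
units [ 0.05 -0.06 -2.56] turn -0.0
```

```bash
python3 -m crank '[{"dp":[0.02,-0.03,-0.5],"angular":[0,0,0]},{"dp":[0,0,-0.7],"angular":[0,0,0]},{"dp":[0,0,-0.6],"angular":[0,0,0]},{"dp":[0,0,-0.3],"angular":[0,0,0]},{"dp":[0,0,-0.15],"angular":[0,0,0]},{"dp":[0,0,-0.1],"angular":[0,0,0]},{"dp":[0,0,0],"angular":[0,0,0]}]'
python3 -c "
from h import *
go(.403,-.338,.0581,-97.6)"
```

```text
t: 23.55
tcp_pos: [0.4031, -0.339, 0.0662]
tool_rot: [0.998, -0.066, 0.0, 0.0]
force: [1.5, 0.2, -2.0]
finger_gap: 0.641
gripper_force: 48.2
tcp [ 0.4031 -0.339   0.0662] psi -97.62 tilt z [ 5.e-04 -6.e-04 -1.e+00] t 23.55
units [-0.    0.03 -0.27] turn 0.02
```

```bash
python3 -m crank '[{"dp":[0,0,-0.06],"angular":[0,0,0]},{"dp":[0,0,-0.06],"angular":[0,0,0]},{"dp":[0,0,-0.05],"angular":[0,0,0]},{"dp":[0,0,-0.04],"angular":[0,0,0]},{"dp":[0,0,-0.03],"angular":[0,0,0]},{"dp":[0,0,-0.03],"angular":[0,0,0]},{"dp":[0,0,0],"angular":[0,0,0]},{"dp":[0,0,0],"angular":[0,0,0]}]'
python3 -c "
from h import *
go(.403,-.338,.0581,-97.6)"
```

```text
t: 24.35
tcp_pos: [0.4027, -0.3388, 0.0581]
tool_rot: [0.998, -0.066, -0.0, 0.0]
force: [-1.2, 0.4, 2.7]
finger_gap: 0.642
gripper_force: 48.6
tcp [ 0.4027 -0.3388  0.0581] psi -97.63 tilt z [-0.e+00 -1.e-04 -1.e+00] t 24.35
units [ 0.01  0.03 -0.  ] turn 0.03
```

```bash
python3 -m crank '[{"dp":[0,0,0],"angular":[0,0,0]},{"dp":[0,0,0],"angular":[0,0,0]},{"dp":[0,0,0],"angular":[0,0,0]},{"dp":[0,0,0],"angular":[0,0,0]},{"dp":[0,0,0],"angular":[0,0,0]}]' 0; python3 -m crank '[{"dp":[0,0,0.3],"angular":[0,0,0]},{"dp":[0,0,0.7],"angular":[0,0,0]},{"dp":[0,0,1],"angular":[0,0,0]},{"dp":[0,0,1],"angular":[0,0,0]},{"dp":[0.1,0.3,0.7],"angular":[0,0,0]},{"dp":[0.1,0.8,0],"angular":[0,0,2]},{"dp":[0.15,1,0],"angular":[0,0,2]},{"dp":[0.15,1,0],"angular":[0,0,2]},{"dp":[0.15,1,0],"angular":[0,0,2]},{"dp":[0.15,1,0],"angular":[0,0,2]},{"dp":[0.15,1,0],"angular":[0,0,2]},{"dp":[0.15,1,0],"angular":[0,0,2]},{"dp":[0.15,1,0],"angular":[0,0,2]},{"dp":[0.15,1,0],"angular":[0,0,2]},{"dp":[0.05,0.7,-0.4],"angular":[0,0,0.2]},{"dp":[0,0.26,-0.7],"angular":[0,0,0]},{"dp":[0,0,-0.6],"angular":[0,0,0]},{"dp":[0,0,0],"angular":[0,0,0]}]'
python3 -c "
from h import *
go(.4415,-.067,.037,-81.4)"
```

```text
t: 24.85
tcp_pos: [0.4028, -0.3388, 0.0578]
tool_rot: [0.998, -0.067, 0.0, 0.0]
force: [0.9, 0.0, -0.5]
finger_gap: 0.999
gripper_force: 0.0
t: 26.65
tcp_pos: [0.4451, -0.0362, 0.1168]
tool_rot: [0.996, 0.093, -0.002, -0.001]
force: [-0.4, -0.6, -0.5]
finger_gap: 1.0
gripper_force: 0.0
tcp [ 0.4451 -0.0362  0.1168] psi -79.38 tilt z [-0.0035  0.0012 -1.    ] t 26.65
units [-0.12 -1.03 -2.66] turn -2.02
```

```bash
python3 -m crank '[{"dp":[-0.06,-0.5,0],"angular":[0,0,-1]},{"dp":[-0.06,-0.53,0],"angular":[0,0,-1]},{"dp":[0,0,-0.5],"angular":[0,0,0]},{"dp":[0,0,-0.8],"angular":[0,0,0]},{"dp":[0,0,-0.8],"angular":[0,0,0]},{"dp":[0,0,-0.5],"angular":[0,0,0]},{"dp":[0,0,0],"angular":[0,0,0]}]'; python3 -m crank '[{"dp":[0,0,0],"angular":[0,0,0]},{"dp":[0,0,0],"angular":[0,0,0]},{"dp":[0,0,0],"angular":[0,0,0]},{"dp":[0,0,0],"angular":[0,0,0]},{"dp":[0,0,0],"angular":[0,0,0]},{"dp":[0,0,0],"angular":[0,0,0]},{"dp":[0,0,0],"angular":[0,0,0]},{"dp":[0,0,0],"angular":[0,0,0]}]' 1 40
python3 -c "
from h import *
go(.4503,.3422,.17,-81.4)"
```

```text
t: 27.35
tcp_pos: [0.4425, -0.0682, 0.0393]
tool_rot: [0.997, 0.074, -0.001, -0.0]
force: [0.1, -0.6, 0.4]
finger_gap: 1.0
gripper_force: 0.0
t: 28.15
tcp_pos: [0.4434, -0.0682, 0.0413]
tool_rot: [0.997, 0.075, 0.001, 0.001]
force: [-0.5, -0.4, 5.6]
finger_gap: 0.588
gripper_force: 40.7
tcp [ 0.4434 -0.0682  0.0413] psi -81.43 tilt z [ 0.0025 -0.0011 -1.    ] t 28.15
units [ 0.23 13.68  4.29] turn 0.03
```

```bash
python3 -m crank '[{"dp":[0,0,0.3],"angular":[0,0,0]},{"dp":[0,0,0.7],"angular":[0,0,0]},{"dp":[0,0,1],"angular":[0,0,0]},{"dp":[0,0,1],"angular":[0,0,0]},{"dp":[0,0.4,0.9],"angular":[0,0,0]},{"dp":[0.03,0.8,0.3],"angular":[0,0,0]},{"dp":[0.02,1,0],"angular":[0,0,0]},{"dp":[0.02,1,0],"angular":[0,0,0]},{"dp":[0.02,1,0],"angular":[0,0,0]},{"dp":[0.02,1,0],"angular":[0,0,0]},{"dp":[0.02,1,0],"angular":[0,0,0]},{"dp":[0.02,1,0],"angular":[0,0,0]},{"dp":[0.02,1,0],"angular":[0,0,0]},{"dp":[0.02,1,0],"angular":[0,0,0]},{"dp":[0.02,1,0],"angular":[0,0,0]},{"dp":[0.02,1,0],"angular":[0,0,0]},{"dp":[0,1,0],"angular":[0,0,0]},{"dp":[0,0.8,0],"angular":[0,0,0]},{"dp":[0,0.5,0],"angular":[0,0,0]},{"dp":[0,0.18,-0.2],"angular":[0,0,0]}]';python3 -m crank '[{"dp":[0,0,-0.6],"angular":[0,0,0]},{"dp":[0,0,-0.8],"angular":[0,0,0]},{"dp":[0,0,-0.6],"angular":[0,0,0]},{"dp":[0,0,-0.3],"angular":[0,0,0]},{"dp":[0,0,0],"angular":[0,0,0]}]'
python3 -c "
from h import *
go(.4503,.3422,.0453,-81.4)"
```

```text
t: 30.15
tcp_pos: [0.4499, 0.344, 0.1609]
tool_rot: [0.997, 0.076, 0.001, -0.001]
force: [0.7, 0.9, -0.9]
finger_gap: 0.595
gripper_force: 42.1
t: 30.65
tcp_pos: [0.4488, 0.3413, 0.0895]
tool_rot: [0.997, 0.074, -0.002, 0.001]
force: [0.6, -0.3, -1.2]
finger_gap: 0.591
gripper_force: 42.1
tcp [0.4488 0.3413 0.0895] psi -81.48 tilt z [-0.0032 -0.0017 -1.    ] t 30.65
units [ 0.05  0.03 -1.47] turn 0.08
```

```bash
python3 -m crank '[{"dp":[0.02,0,-0.4],"angular":[0,0,0]},{"dp":[0,0,-0.4],"angular":[0,0,0]},{"dp":[0,0,-0.2],"angular":[0,0,0]},{"dp":[0,0,-0.15],"angular":[0,0,0]},{"dp":[0,0,-0.08],"angular":[0,0,0]},{"dp":[0,0,0],"angular":[0,0,0]},{"dp":[0,0,0],"angular":[0,0,0]}]'
python3 -c "
from h import *
go(.4503,.3422,.0453,-81.4)"
```

```text
t: 31.35
tcp_pos: [0.4504, 0.3427, 0.0541]
tool_rot: [0.997, 0.075, 0.0, -0.0]
force: [0.8, 0.2, -1.0]
finger_gap: 0.588
gripper_force: 42.1
tcp [0.4504 0.3427 0.0541] psi -81.43 tilt z [ 5.e-04  3.e-04 -1.e+00] t 31.35
units [-0.   -0.02 -0.29] turn 0.03
```

```bash
python3 -m crank '[{"dp":[0,0,-0.07],"angular":[0,0,0]},{"dp":[0,0,-0.06],"angular":[0,0,0]},{"dp":[0,0,-0.06],"angular":[0,0,0]},{"dp":[0,0,-0.04],"angular":[0,0,0]},{"dp":[0,0,-0.03],"angular":[0,0,0]},{"dp":[0,0,-0.03],"angular":[0,0,0]},{"dp":[0,0,0],"angular":[0,0,0]},{"dp":[0,0,0],"angular":[0,0,0]}]'
python3 -c "
from h import *
go(.4503,.3422,.0453,-81.4)"
```

```text
t: 32.15
tcp_pos: [0.4502, 0.3425, 0.0453]
tool_rot: [0.997, 0.075, -0.0, -0.0]
force: [-0.2, 0.1, 0.8]
finger_gap: 0.591
gripper_force: 42.5
tcp [0.4502 0.3425 0.0453] psi -81.43 tilt z [-0.  0. -1.] t 32.15
units [ 0.   -0.01 -0.  ] turn 0.03
```

```bash
python3 -m crank '[{"dp":[0,0,-0.02],"angular":[0,0,0]},{"dp":[0,0,0],"angular":[0,0,0]}]'; python3 -m crank '[{"dp":[0,0,0],"angular":[0,0,0]},{"dp":[0,0,0],"angular":[0,0,0]},{"dp":[0,0,0],"angular":[0,0,0]},{"dp":[0,0,0],"angular":[0,0,0]},{"dp":[0,0,0],"angular":[0,0,0]}]' 0; python3 -m crank '[{"dp":[0,0,0.3],"angular":[0,0,0]},{"dp":[0,0,0.7],"angular":[0,0,0]},{"dp":[0,0,1],"angular":[0,0,0]},{"dp":[0,0,1],"angular":[0,0,0]},{"dp":[0.1,-0.3,1],"angular":[0,0,0]},{"dp":[0.4,-0.8,0],"angular":[0,0,0]},{"dp":[0.55,-1,0],"angular":[0,0,0]},{"dp":[0.55,-1,0],"angular":[0,0,0]},{"dp":[0.55,-1,0],"angular":[0,0,0]},{"dp":[0.55,-1,0],"angular":[0,0,0]},{"dp":[0.55,-1,0],"angular":[0,0,0]},{"dp":[0.55,-1,0],"angular":[0,0,0]},{"dp":[0.55,-1,0],"angular":[0,0,0]},{"dp":[0.55,-1,0],"angular":[0,0,0]},{"dp":[0.55,-1,0],"angular":[0,0,0]},{"dp":[0.55,-1,0],"angular":[0,0,0]},{"dp":[0.55,-1,0],"angular":[0,0,0]},{"dp":[0.55,-1,0],"angular":[0,0,0]},{"dp":[0.4,-0.7,0],"angular":[0,0,0]},{"dp":[0.16,-0.3,-0.2],"angular":[0,0,0]}]';python3 -m crank '[{"dp":[0,0,-0.6],"angular":[0,0,0]},{"dp":[0,0,-0.6],"angular":[0,0,0]},{"dp":[0,0,-0.2],"angular":[0,0,0]},{"dp":[0,0,0],"angular":[0,0,0]}]'
python3 -c "
from h import *
go(.680,-.0805,.036,-81.4)"
```

```text
t: 32.35
tcp_pos: [0.4501, 0.3425, 0.0453]
tool_rot: [0.997, 0.075, -0.0, 0.0]
force: [-0.8, -1.4, 4.9]
finger_gap: 0.588
gripper_force: 42.9
t: 32.85
tcp_pos: [0.4502, 0.3425, 0.0445]
tool_rot: [0.997, 0.075, -0.0, 0.0]
force: [0.0, 0.4, 0.0]
finger_gap: 1.004
gripper_force: 0.0
t: 34.85
tcp_pos: [0.6818, -0.0832, 0.16]
tool_rot: [0.997, 0.074, 0.002, 0.001]
force: [-0.9, 0.4, -0.1]
finger_gap: 0.995
gripper_force: 0.0
t: 35.25
tcp_pos: [0.6787, -0.0794, 0.1153]
tool_rot: [0.997, 0.075, -0.002, -0.001]
force: [0.7, -0.3, 0.4]
finger_gap: 1.004
gripper_force: 0.0
tcp [ 0.6787 -0.0794  0.1153] psi -81.39 tilt z [-0.0034  0.0011 -1.    ] t 35.25
units [ 0.04 -0.04 -2.64] turn -0.01
```

```bash
python3 -m crank '[{"dp":[0.03,-0.03,-0.6],"angular":[0,0,0]},{"dp":[0,0,-0.9],"angular":[0,0,0]},{"dp":[0,0,-0.7],"angular":[0,0,0]},{"dp":[0,0,-0.4],"angular":[0,0,0]},{"dp":[0,0,0],"angular":[0,0,0]}]'; python3 -m crank '[{"dp":[0,0,0],"angular":[0,0,0]},{"dp":[0,0,0],"angular":[0,0,0]},{"dp":[0,0,0],"angular":[0,0,0]},{"dp":[0,0,0],"angular":[0,0,0]},{"dp":[0,0,0],"angular":[0,0,0]},{"dp":[0,0,0],"angular":[0,0,0]},{"dp":[0,0,0],"angular":[0,0,0]},{"dp":[0,0,0],"angular":[0,0,0]}]' 1 45
python3 -c "
from h import *
go(.5333,.3548,.17,-81.4)"
```

```text
t: 35.75
tcp_pos: [0.68, -0.0808, 0.0375]
tool_rot: [0.997, 0.075, -0.001, -0.001]
force: [0.2, 0.6, 0.9]
finger_gap: 1.001
gripper_force: 0.0
t: 36.55
tcp_pos: [0.6823, -0.0815, 0.0408]
tool_rot: [0.997, 0.075, 0.002, 0.0]
force: [-0.5, 1.8, 5.9]
finger_gap: 0.693
gripper_force: 49.0
tcp [ 0.6823 -0.0815  0.0408] psi -81.43 tilt z [ 3.5e-03 -7.0e-04 -1.0e+00] t 36.55
units [-4.97 14.54  4.31] turn 0.03
```

```bash
python3 -m crank '[{"dp":[0,0,0.3],"angular":[0,0,0]},{"dp":[0,0,0.7],"angular":[0,0,0]},{"dp":[0,0,1],"angular":[0,0,0]},{"dp":[0,0,1],"angular":[0,0,0]},{"dp":[-0.1,0.4,0.9],"angular":[0,0,0]},{"dp":[-0.3,0.8,0.3],"angular":[0,0,0]},{"dp":[-0.35,1,0],"angular":[0,0,0]},{"dp":[-0.35,1,0],"angular":[0,0,0]},{"dp":[-0.35,1,0],"angular":[0,0,0]},{"dp":[-0.35,1,0],"angular":[0,0,0]},{"dp":[-0.35,1,0],"angular":[0,0,0]},{"dp":[-0.35,1,0],"angular":[0,0,0]},{"dp":[-0.35,1,0],"angular":[0,0,0]},{"dp":[-0.35,1,0],"angular":[0,0,0]},{"dp":[-0.35,1,0],"angular":[0,0,0]},{"dp":[-0.35,1,0],"angular":[0,0,0]},{"dp":[-0.35,1,0],"angular":[0,0,0]},{"dp":[-0.35,1,0],"angular":[0,0,0]},{"dp":[-0.25,0.8,0],"angular":[0,0,0]},{"dp":[-0.12,0.5,0],"angular":[0,0,0]}]';python3 -m crank '[{"dp":[0,0.04,-0.6],"angular":[0,0,0]},{"dp":[0,0,-0.8],"angular":[0,0,0]},{"dp":[0,0,-0.6],"angular":[0,0,0]},{"dp":[0,0,-0.3],"angular":[0,0,0]},{"dp":[0,0,0],"angular":[0,0,0]}]'
python3 -c "
from h import *
go(.5333,.3548,.0448,-81.4)"
```

```text
t: 38.55
tcp_pos: [0.5303, 0.3552, 0.1644]
tool_rot: [0.997, 0.076, -0.001, 0.0]
force: [1.0, -1.0, -2.9]
finger_gap: 0.69
gripper_force: 49.3
t: 39.05
tcp_pos: [0.5311, 0.3539, 0.0941]
tool_rot: [0.997, 0.074, -0.002, 0.001]
force: [0.3, 0.2, -2.5]
finger_gap: 0.688
gripper_force: 49.3
tcp [0.5311 0.3539 0.0941] psi -81.46 tilt z [-0.0031 -0.0016 -1.    ] t 39.05
units [ 0.07  0.03 -1.64] turn 0.06
```

```bash
python3 -m crank '[{"dp":[0.04,0,-0.4],"angular":[0,0,0]},{"dp":[0,0,-0.4],"angular":[0,0,0]},{"dp":[0,0,-0.25],"angular":[0,0,0]},{"dp":[0,0,-0.2],"angular":[0,0,0]},{"dp":[0,0,-0.1],"angular":[0,0,0]},{"dp":[0,0,0],"angular":[0,0,0]},{"dp":[0,0,0],"angular":[0,0,0]}]'
python3 -c "
from h import *
go(.5333,.3548,.0448,-81.4)"
```

```text
t: 39.75
tcp_pos: [0.5332, 0.3549, 0.0553]
tool_rot: [0.997, 0.075, 0.0, -0.0]
force: [0.7, 0.3, -3.1]
finger_gap: 0.687
gripper_force: 49.3
tcp [0.5332 0.3549 0.0553] psi -81.43 tilt z [ 5.e-04  2.e-04 -1.e+00] t 39.75
units [ 0.   -0.   -0.35] turn 0.03
```

```bash
python3 -m crank '[{"dp":[0,0,-0.08],"angular":[0,0,0]},{"dp":[0,0,-0.07],"angular":[0,0,0]},{"dp":[0,0,-0.06],"angular":[0,0,0]},{"dp":[0,0,-0.05],"angular":[0,0,0]},{"dp":[0,0,-0.04],"angular":[0,0,0]},{"dp":[0,0,-0.03],"angular":[0,0,0]},{"dp":[0,0,-0.02],"angular":[0,0,0]},{"dp":[0,0,0],"angular":[0,0,0]},{"dp":[0,0,0],"angular":[0,0,0]}]'
python3 -c "
from h import *
go(.5333,.3548,.0448,-81.4)"
```

```text
t: 40.65
tcp_pos: [0.533, 0.3548, 0.0449]
tool_rot: [0.997, 0.075, 0.0, 0.0]
force: [-1.3, -0.8, -0.2]
finger_gap: 0.693
gripper_force: 49.5
tcp [0.533  0.3548 0.0449] psi -81.43 tilt z [ 0. -0. -1.] t 40.65
units [ 0.01 -0.   -0.  ] turn 0.03
```

Contact is beginning; press slightly, release, back off clear of the trays, and look.

```bash
python3 -m crank '[{"dp":[0,0,-0.02],"angular":[0,0,0]},{"dp":[0,0,0],"angular":[0,0,0]}]'; python3 -m crank '[{"dp":[0,0,0],"angular":[0,0,0]},{"dp":[0,0,0],"angular":[0,0,0]},{"dp":[0,0,0],"angular":[0,0,0]},{"dp":[0,0,0],"angular":[0,0,0]},{"dp":[0,0,0],"angular":[0,0,0]}]' 0; python3 -m crank '[{"dp":[0,0,0.3],"angular":[0,0,0]},{"dp":[0,0,0.7],"angular":[0,0,0]},{"dp":[0,0,1],"angular":[0,0,0]},{"dp":[0,0,1],"angular":[0,0,0]},{"dp":[0,0,1],"angular":[0,0,0]},{"dp":[0,0,1],"angular":[0,0,0]},{"dp":[0,-0.5,1],"angular":[0,0,0]},{"dp":[0,-1,0],"angular":[0,0,0]},{"dp":[0,-1,0],"angular":[0,0,0]},{"dp":[0,-1,0],"angular":[0,0,0]},{"dp":[0,-1,0],"angular":[0,0,0]},{"dp":[0,-1,0],"angular":[0,0,0]},{"dp":[0,-1,0],"angular":[0,0,0]},{"dp":[0,-0.5,0],"angular":[0,0,0]},{"dp":[0,0,0],"angular":[0,0,0]},{"dp":[0,0,0],"angular":[0,0,0]}]'
python3 - <<'E'
from h import *
t=snap('top'); s=snap('side')
im=np.hstack([cv2.resize(t['image'][160:270,150:220],None,fx=4,fy=4),cv2.resize(t['image'][160:270,415:475],None,fx=4,fy=4)])
cv2.imwrite('pics/end_top.png',im); cv2.imwrite('pics/end_side.png',s['image'])
A=np.vstack([cloud(t).reshape(-1,3),cloud(s).reshape(-1,3)])
for k,x,y,h in(('lentil',.403,-.338,.089),('tin',.487,-.349,.068),('scoop',.57,-.36,.044),('short',.450,.342,.059),('mortar',.533,.355,.054),('sugar',.5575,-.137,.08),('carton',.568,.0115,.08)):
    a=A[(np.hypot(A[:,0]-x,A[:,1]-y)<.05)&(abs(A[:,2]-h)<.009)]
    if k=='scoop': a=a[(a[:,0]<.59)]
    print(k,len(a),'c',((a.max(0)+a.min(0))/2).round(4)[:2],'z med/5/95',np.percentile(a[:,2],[50,5,95]).round(4) if len(a) else '')
    if len(a)>50:
        c=np.linalg.lstsq(np.c_[a[:,:2],np.ones(len(a))],a[:,2],rcond=None)[0]; print('   slope',c[:2].round(3))
E
```

```text
t: 40.85
tcp_pos: [0.5329, 0.3548, 0.0448]
tool_rot: [0.997, 0.075, 0.0, 0.0]
force: [-1.8, -1.7, 4.8]
finger_gap: 0.691
gripper_force: 49.9
t: 41.35
tcp_pos: [0.5331, 0.3548, 0.0439]
tool_rot: [0.997, 0.075, 0.0, -0.0]
force: [-0.7, 0.3, 0.4]
finger_gap: 1.003
gripper_force: 0.0
t: 42.95
tcp_pos: [0.5332, 0.1453, 0.2244]
tool_rot: [0.997, 0.074, 0.0, -0.0]
force: [0.3, 0.6, 0.1]
finger_gap: 1.002
gripper_force: 0.0
lentil 587 c [ 0.4016 -0.3387] z med/5/95 [0.0878 0.0829 0.0919]
   slope [ 0.017 -0.032]
tin 558 c [ 0.4859 -0.3473] z med/5/95 [0.0675 0.0622 0.0714]
   slope [-0.    -0.038]
scoop 168 c [ 0.5667 -0.3595] z med/5/95 [0.041  0.0359 0.0457]
   slope [-0.021 -0.014]
short 917 c [0.4491 0.3427] z med/5/95 [0.0577 0.0541 0.0596]
   slope [ 0.01  -0.036]
mortar 645 c [0.5308 0.3552] z med/5/95 [0.0522 0.0464 0.0548]
   slope [ 0.001 -0.002]
sugar 1009 c [ 0.5575 -0.1367] z med/5/95 [0.0788 0.0741 0.0823]
   slope [-0.    -0.023]
carton 940 c [0.567  0.0119] z med/5/95 [0.0787 0.074  0.0819]
   slope [ 0.017 -0.014]
```

View pics/end_top.png

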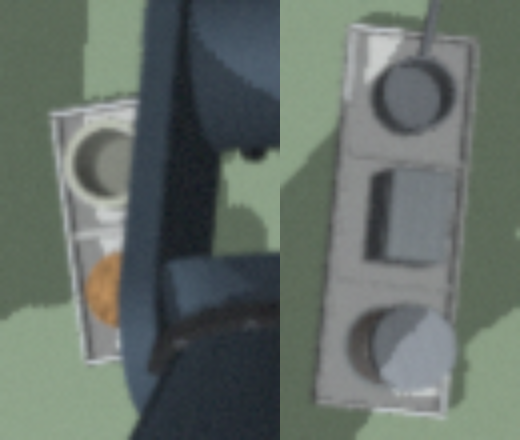

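View pics/end_side.png

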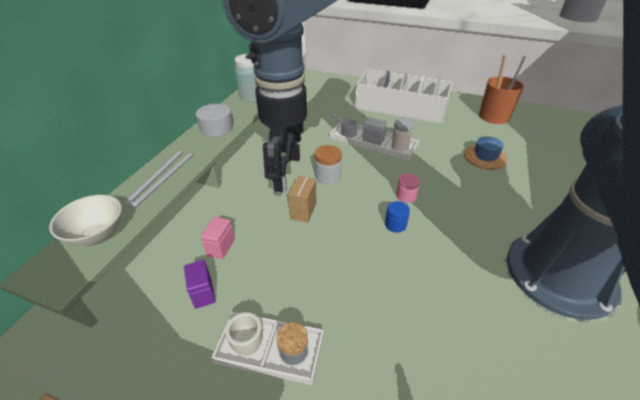

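All five things stand flat in their pockets: in the side view the mortar is at (245,333), the short jar at (292,343), and the scoop, tin and lentil jar between (348,130) and (402,135). Top heights match floor height plus object height, and the sugar jar and carton have not moved. The robot touches nothing.

```bash
python3 -c "
from station import order
print(order.sign_off())"
```

```text
the job is handed in; nothing more can be done
None
```

Both kits are made up and the job is handed in at about 43 s of the 128 s allowed: all five things looked upright and flat in the right trays, and the sugar jar and tea carton had not moved; no verdict came back.

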